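# Slide the catchall dish through the gap to its rail

## Robot

A 6-joint arm with a two-finger parallel gripper is mounted at the origin on the work surface. World frame = base frame: x ahead of the robot, y to its left, z up, the work surface at z = 0. Lengths are in mm, angles in rad, forces in N, time in s.
With the tool pointing down it reaches from about 275 to 1000 mm from the base axis. Payload 8.4 kg.
Tool frame: the origin (TCP) lies at the very end of the fingers, on their centre line; the grasp point (between the pads) lies 19 mm behind it; x points along the fingers, y is the direction in which the jaws open and shut, and the axes are right-handed (so a half turn about x gives the same grasp; the last joint's range is limited). The gripper opens to 85 mm and grips with 20 to 120 N. Pads are 22 mm wide; open, the fingers measure 114 mm over their backs; the gripper's body (76 mm by 85 mm) begins 54 mm behind the grasp point. The pads swing forward as they close: fully open they stand 13 mm farther back than shut.
Start: joints at [1.301, 0.353, 1.633, -0, 1.155, -0.002], TCP at [165.38, 602.725, 231.281] pointing down, gripper open.
Joint ranges: [-2.63, 2.63], [-0.92, 2.1], [0.06, 2.66], [-1.3, 4.44], [0, 2.69], [-3.02, 3.02]. Speed limits (rad/s): [2.22, 2.22, 2.79, 3.14, 3.14, 3.14].

## Interface

Orientations are given as [roll, pitch, yaw] about the fixed x, y, z axes, in that order (R = Rz(yaw) Ry(pitch) Rx(roll)).
In Python, from rig import r, grab_frame, camera_params, sign_off gives the robot as it stands.
- The arm moves only by the tool drive_tool, never from a script. Its argument "rows" is one flat list of numbers, 7 for each row, row after row: the shift along the tool's x, y, z in mm, then the turn, a rotation vector about the tool's x, y, z in degrees, then the opening in per cent of the stroke, from 0 (shut) to 100 (fully open). In form: [x, y, z, rx, ry, rz, fingers, x, y, z, rx, ry, rz, fingers, ...]. A call has 1 to 10 rows; each row is the pose to reach, as a shift and turn from the pose measured when the call began, along the tool's axes at that moment; what a row does not reach only later rows make up. A row lasts 1/8 s, in which the tool goes at most 62.5 mm and 10.7 degrees, less where a joint would pass 70% of its speed; a pose out of reach is approached as far as the arm can. A call with a gripper value outside its range is refused whole. The fingers move at their own pace and stop on an object; "newtons" is the grip in N (left out, the last holds). Time passes only in rows, so rows that repeat a pose let the fingers close. It gives the time, the measured TCP pose, the force and the opening at its end, in the units of the state.
- r.sense(): the state, without advancing time (a new reading comes with each control period).
- grab_frame(name): name is "scene" or "top" or "wrist"; returns the picture (384x512x3 uint8, red, green, blue); there is no depth.
- camera_params(name): a dict with "vertical_fov" (degrees; the focal length in pixels is half the picture's height over the tangent of half this angle, whatever the lens; pixels are square), "cx", "cy" (the principal point, pixels), "pose" (4x4, takes a point from camera to world coordinates); the wrist camera has in their place "tool_from_camera" (4x4, takes a point from camera to tool coordinates, whose origin is the TCP and whose axes are the tool frame's). Camera axes: x right, y down, z forward; pixel columns grow to the right and rows downward; lengths in mm; the calibration is good to about 2 mm. A picture is of the moment at which its call begins: read the wrist's pose just before it. camera_params takes no time and is no camera call.
- sign_off(): hands the job in, once; it reports no verdict.
The state is a dict: "clock": time; "qpos": joint angles; "qvel": joint speeds; "joint_efforts": joint torques, N m; "eef_pos": TCP position; "tcp_rot": TCP orientation; "contact_force": force on the tool from outside, world axes, zero at the start; "wrist_torque": the same for the moment, N m; "opening": opening from 0.0 (shut) to 1.0 (fully open).
Only numpy, scipy, OpenCV 4.12 (cv2) and the standard library are available. Lean on these libraries where they do the work, as an engineer would, in place of code of your own. Each camera call takes 0.05 s, during which the arm holds its last target.

## Task

Put the smoked-glass catchall dish back in its place: with the fingertips, push it along the granite, broad side leading, through the narrow gap between the oak box and the stack of books, until its broad edge rests squarely against the low oak rail beyond. Only push the dish: never lift or tip it, it stays flat on the stone all the way. Leave the vase, the two keys and the umbrella clip where they are, and finish with the hand clear of everything.

Things in the scene. Friction and masses are not known exactly. Their poses are not given: they have to be found in the camera images.
- dish: Loose dish of dark smoked glass, open on top, 100 mm along its x, 74 mm along its y, 28 mm tall; walls and floor 6 mm, upright corners cut off by 12 mm; about 0.45 kg. Origin: centre of the underside. Its broad (100 mm) side facing its own +y leads and ends against the rail; at the start it is up to 0.35 rad out of square and up to 50 mm to either side of the gap's centre line.
- rail: Fixed low oak rail, 200 mm along its x, 20 mm along its y, 22 mm tall. Origin: centre of the underside. Its face towards the gap lies at y = -10 mm in its own frame. Dish, gap and rail lie in that order along the rail's +y, the push direction (roughly the robot's left).
- oak_box: Fixed flip-top box of matte oak, lid shut, 150 mm along its x, 90 mm along its y, 42 mm tall. Origin: centre of the underside. Axes parallel to the rail's. Its 90 mm face flanks the gap, on the side nearer to or farther from the robot (this varies).
- books: Two hardback books stacked flat, fixed, 150 mm along x, 105 mm along y, 40 mm tall in all. Origin: centre of the underside. Axes parallel to the rail's. The 105 mm face flanks the other side of the gap. The gap between box and books is 107 to 111 mm wide; its centre line runs along the rail's y, midway between the origins of box and books.
- vase: Loose ceramic bud vase, 68 mm widest, 125 mm tall, standing behind the rail. Bystander. Origin: centre of the underside.
- key_a: Loose steel house key lying flat, 60 mm long along its x, 24 mm wide, 5 mm thick. Bystander. Origin: about its middle, on the underside.
- key_b: A second steel house key like the first. Bystander.
- clip: Loose red plastic umbrella handle clip lying flat, a C on a short bar, about 44 by 52 mm, 12 mm thick. Bystander. Origin: about its middle, on the underside.
Things that resemble listed ones, but are neither listed nor needed, are in the scene too. There is more than one size of the rail; the one meant has the size given above.

How it is judged:
By the outcome, as a careful person would: the job done as asked, in the order asked, and still so for the second after the job is handed in, with the robot touching nothing.
It also fails if it takes over 64 s, if anything falls off the work surface, if the arm or the gripper's body presses on something with over 40 N, if the wrist force passes 120 N, or if a joint passes its speed limit or range.

## Working session

There is one attempt and no reset: what is moved stays moved. The work goes in short steps, Python scripts to look and compute and a tool call to move; the robot and the scene stay as the last step left them, time stands still between calls to the robot, and variables do not carry over. Pictures are saved under pics/ and viewed, and the job is handed in when it is done.

Besides the shell and the picture viewer there is one more tool, called after ">>>" by a JSON object that holds its "fn" and its "kwargs", one argument or row to a line. drive_tool: Moves the arm, as the interface text tells. Its arguments: {"type":"object","properties":{"rows":{"type":"array","items":{"type":"number"}},"newtons":{"type":"number"}},"required":["rows"]}

```bash
ls; mkdir -p pics; python3 - <<'E'
from rig import r, grab_frame, camera_params
import cv2
print(r.sense())
for n in("scene","top","wrist"):
    cv2.imwrite(f"pics/{n}0.png",cv2.resize(grab_frame(n)[:,:,::-1],None,fx=1.5,fy=1.5)); print(n,camera_params(n))
E
```

```text
pics
{'clock': 0.0, 'qpos': array([ 1.30062255e+00,  3.53649530e-01,  1.63414442e+00, -1.55776846e-05,
        1.15518212e+00, -2.40423064e-03]), 'qvel': array([ 1.68359268e-03,  4.30382094e-04,  2.39280006e-04, -1.25664025e-04,
       -9.58908393e-05, -1.91508519e-04]), 'joint_efforts': array([-3.36449353e-03, -6.05265999e+01, -3.42053461e+01, -3.33447197e-04,
        9.51731927e-03,  3.37526679e-06]), 'eef_pos': array([165.24334044, 602.26613426, 230.55641015]), 'tcp_rot': array([-1.56290553,  1.56941284, -1.83066878]), 'contact_force': array([ 0.4608927 , -0.00372896, -0.53205336]), 'wrist_torque': array([ 0.02458111,  0.01264189, -0.00591271]), 'opening': 1.0015424529667216}
scene {'vertical_fov': 53.002933180854434, 'cx': 259.6908013834455, 'cy': 190.91853566550088, 'pose': array([[ 1.79924130e-01,  5.73816589e-01, -7.98975488e-01,
         1.38248560e+03],
       [ 9.83640825e-01, -1.12246149e-01,  1.40895458e-01,
        -9.27524549e+01],
       [-8.83377086e-03, -8.11255400e-01, -5.84625214e-01,
         6.60723235e+02],
       [ 0.00000000e+00,  0.00000000e+00,  0.00000000e+
[... 227 characters left out ...]
.98680689e-01, -4.98841926e-02,  1.21839497e-02,
         4.89604848e+01],
       [-9.73085754e-04, -2.18842954e-01, -9.75759609e-01,
         9.17330192e+02],
       [ 0.00000000e+00,  0.00000000e+00,  0.00000000e+00,
         1.00000000e+00]])}
wrist {'vertical_fov': 66.3238173097917, 'cx': 255.93941631851317, 'cy': 191.1935870191668, 'tool_from_camera': array([[-6.53089548e-05, -3.11108035e-01,  9.50374551e-01,
        -1.42550577e+02],
       [ 9.99999977e-01, -2.12176120e-04, -7.37332987e-07,
        -3.72675377e-01],
       [ 2.01876175e-04,  9.50374529e-01,  3.11108042e-01,
        -8.04818342e+01],
       [ 0.00000000e+00,  0.00000000e+00,  0.00000000e+00,
         1.00000000e+00]])}
```

View pics/scene0.png

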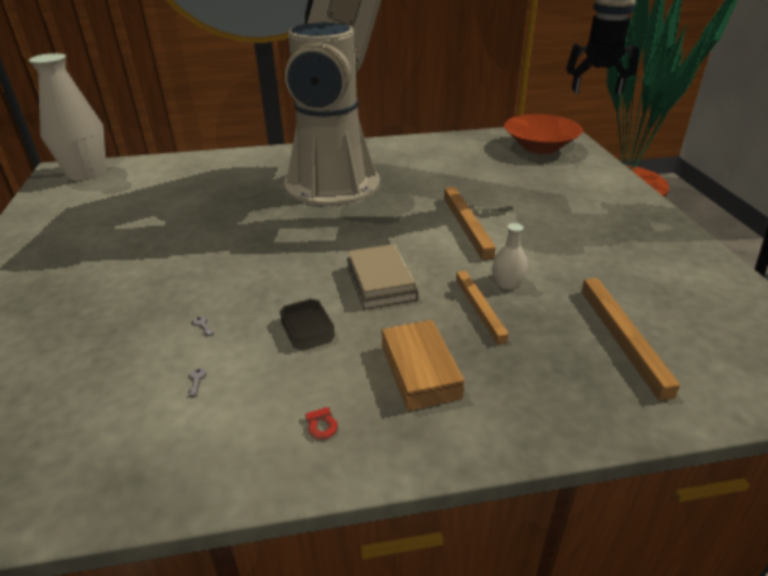

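View pics/top0.png

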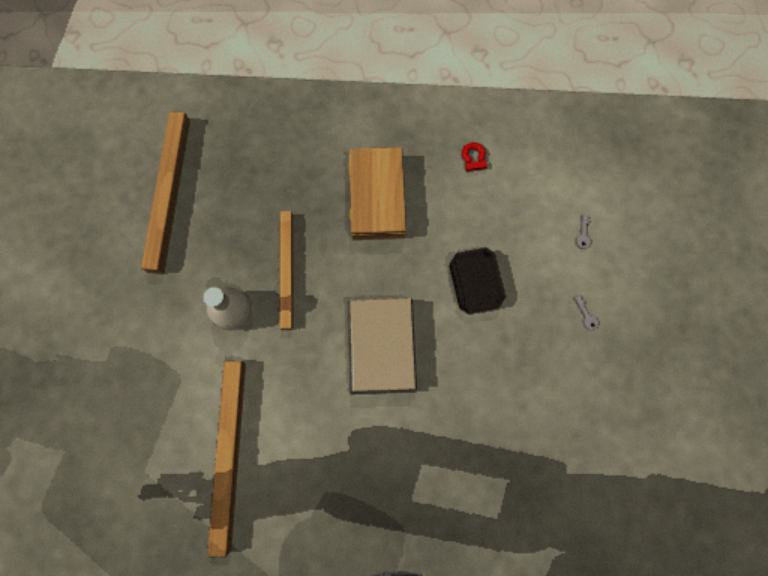

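View pics/wrist0.png

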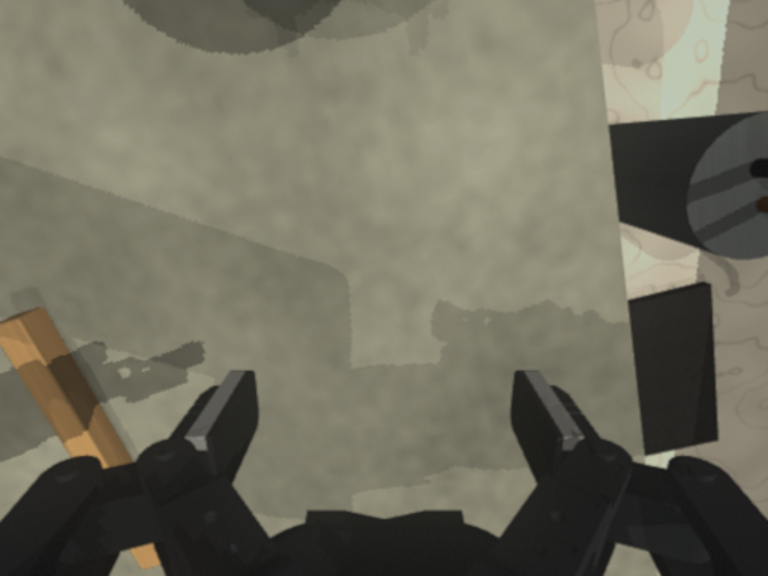

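```bash
cat > h.py <<'E'
import numpy as np, cv2
from rig import r, grab_frame, camera_params
from scipy.spatial.transform import Rotation as R
def cam(name,st=None):
    c=camera_params(name); f=192/np.tan(np.radians(c["vertical_fov"]/2))
    if name=="wrist":
        T=np.eye(4);T[:3,:3]=R.from_euler("xyz",st["tcp_rot"]).as_matrix();T[:3,3]=st["eef_pos"]; P=T@c["tool_from_camera"]
    else:P=c["pose"]
    return f,c["cx"],c["cy"],P
def ray(c,uv,z):
    f,cx,cy,P=c; uv=np.atleast_2d(uv).astype(float)
    d=np.c_[(uv[:,0]-cx)/f,(uv[:,1]-cy)/f,np.ones(len(uv))]@P[:3,:3].T
    o=P[:3,3]; return o+d*((z-o[2])/d[:,2])[:,None]
def proj(c,p):
    f,cx,cy,P=c; q=(np.atleast_2d(p)-P[:3,3])@P[:3,:3]; return np.c_[f*q[:,0]/q[:,2]+cx,f*q[:,1]/q[:,2]+cy]
E
python3 - <<'E'
from h import *
im=grab_frame("top"); cv2.imwrite("pics/topraw.png",im[:,:,::-1])
c=cam("top"); hsv=cv2.cvtColor(im,cv2.COLOR_RGB2HSV)
crop=im[70:280,130:420]; cv2.imwrite("pics/crop.png",cv2.resize(crop[:,:,::-1],None,fx=2.75,fy=2.75,interpolation=cv2.INTER_NEAREST))
for n,(u,v) in dict(box=(251,128),books=(255,230),rail=(191,170),dish=(318,187),boxside=(250,157),dishrim=(302,185)).items(): print(n,im[v,u],hsv[v,u])
E
```

```text
box [176 125  71] [ 15 152 176]
books [154 138 107] [ 20  78 154]
rail [171 123  66] [ 16 157 171]
dish [32 26 26] [ 0 48 32]
boxside [54 38 19] [ 16 165  54]
dishrim [20 18 17] [10 38 20]
```

View pics/crop.png

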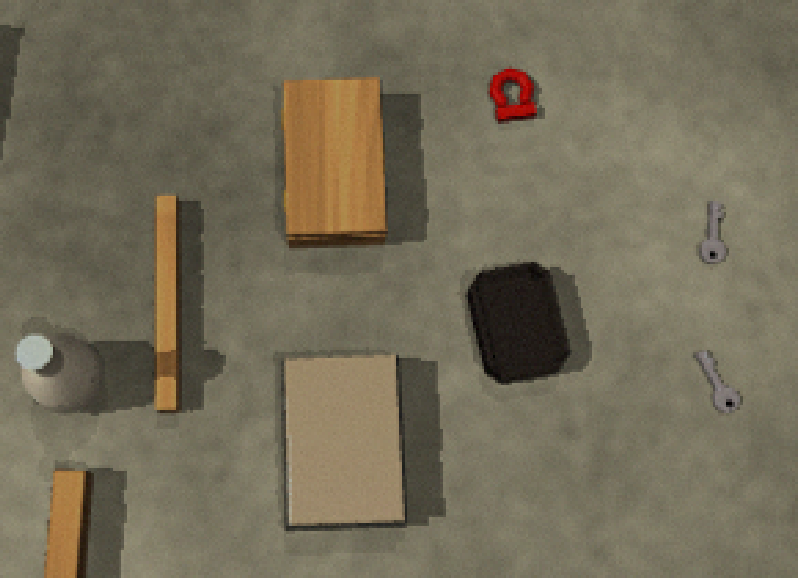

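```bash
cat >> h.py <<'E'
def rect(c,mask,z):
    n,l,s,ce=cv2.connectedComponentsWithStats(mask.astype(np.uint8))
    i=1+np.argmax(s[1:,4]); cs,_=cv2.findContours((l==i).astype(np.uint8),cv2.RETR_EXTERNAL,cv2.CHAIN_APPROX_NONE)
    p=ray(c,cs[0][:,0,:],z); (cc,wh,a)=cv2.minAreaRect(p[:,:2].astype(np.float32))
    return cc,wh,a,p
def dishpose(c,mask):
    # silhouette: each side's edge either at rim (away from camera) or at the base (towards it)
    n,l,s,ce=cv2.connectedComponentsWithStats(mask.astype(np.uint8))
    i=1+np.argmax(s[1:,4]); cs,_=cv2.findContours((l==i).astype(np.uint8),cv2.RETR_EXTERNAL,cv2.CHAIN_APPROX_NONE)
    uv=cs[0][:,0,:]; o=c[3][:3,3]
    T=ray(c,uv,28)[:,:2]; B=ray(c,uv,0)[:,:2]; cen=T.mean(0)
    (cc,wh,a)=cv2.minAreaRect(T.astype(np.float32)); a=np.radians(a)
    e=np.array([[np.cos(a),np.sin(a)],[-np.sin(a),np.cos(a)]])
    long=0 if wh[0]>wh[1] else 1
    ex,ey=e[long],e[1-long]
    if ey[1]<0: ey=-ey
    ex=np.array([ey[1],-ey[0]])
    for it in range(3):
        ang=[];off={}
        for nm,ax,half,oth,ho in(("x",ex,50,ey,22),("y",ey,37,ex,33)):
            for sg in(1,-1):
                away=((cen+sg*ax*half-o[:2])@(sg*ax))>0
                Q=T if away else B
                d=(Q-cen)@ax*sg; t=(Q-cen)@oth
                m=(abs(t)<ho)&(d>half*.6)
                k=np.polyfit(t[m],d[m],1); 
                off[nm,sg]=k[1]; 
                # slope of d vs t -> angle
                ang.append((nm,sg,k[0]))
        # edge direction error: for x sides, d=k*t along oth=ey, ; normal tilts
        th=[]
        for nm,sg,k in ang:
            th.append(-sg*k if nm=="x" else sg*k)   # rot +th about z
        da=np.average(th[2:]) if True else 0
        cen=cen+ex*(off["x",1]-off["x",-1])/2+ey*(off["y",1]-off["y",-1])/2
        print(" tilt est deg",np.degrees(th).round(1),"wx",round(off["x",1]+off["x",-1],1),"wy",round(off["y",1]+off["y",-1],1))
        da=np.mean(th); cs_,sn=np.cos(da),np.sin(da); ex=np.array([cs_*ex[0]-sn*ex[1],sn*ex[0]+cs_*ex[1]]); ey=np.array([-ex[1],ex[0]])
    return cen,np.degrees(np.arctan2(ex[1],ex[0]))
E
python3 - <<'E'
from h import *
im=cv2.imread("pics/topraw.png")[:,:,::-1].copy(); c=cam("top"); hsv=cv2.cvtColor(im,cv2.COLOR_RGB2HSV)
H,S,V=[hsv[:,:,i].astype(int) for i in range(3)]
def win(m,u0,v0,u1,v1):
    o=np.zeros_like(m);o[v0:v1,u0:u1]=m[v0:v1,u0:u1];return o
oak=(S>110)&(V>95)&(H<25)
for n,w,z,mm in(("box",(225,90,280,157),42,oak),("rail",(180,130,200,225),22,(S>110)&(V>60)&(H<25)),("books",(225,190,285,270),40,(V>110)&(H<25)&(S>60))):
    cc,wh,a,p=rect(c,win(mm,*w),z); print(n,np.round(cc,1),np.round(wh,1),round(a,2), p.min(0).round(),p.max(0).round())
dm=win((V<50),285,155,350,220)
print("dish",dishpose(c,dm))
E
```

```text
box [718.8  70.5] [153.   90.6] 5.34 [645.  19.  42.] [798. 120.  42.]
rail [581.  213.3] [199.6  20.2] 4.86 [482. 195.  22.] [681. 232.  22.]
books [464.4  48.6] [144.1  96.5] 5.43 [390.  -5.  40.] [540. 103.  40.]
 tilt est deg [-1.5 -2.   1.   0.6] wx 95.9 wy 70.9
 tilt est deg [-0.5 -0.9  1.4  1.1] wx 95.8 wy 70.9
 tilt est deg [-0.8 -1.2  1.1  0.8] wx 95.8 wy 70.9
dish (array([ 578.98154977, -102.84958917]), np.float64(13.836674862089263))
```

```bash
python3 - <<'E'
from h import *
s=r.sense(); M=R.from_euler("xyz",s["tcp_rot"]).as_matrix(); print(M.round(3))
im=cv2.imread("pics/topraw.png")[:,:,::-1].copy(); c=cam("top")
for n,p in dict(keya=(389,153),keyb=(391,209),clip=(316,104)).items(): print(n,ray(c,p,4).round())
# gap faces: print pixel value profiles across gap (column samples)
for u in(240,250,260,270): print(u,[int(x) for x in im[150:206,u].mean(1)])
print("box face z42 / books face z40")
for u in (240,268): print(ray(c,(u,155.5),42).round(1),ray(c,(u,158.5),0).round(1),ray(c,(u,198.5),40).round(1))
E
```

```text
[[-0.     0.265  0.964]
 [-0.001  0.964 -0.265]
 [-1.    -0.001 -0.   ]]
keya [[ 680. -286.    4.]]
keyb [[ 535. -287.    4.]]
clip [[807. -98.   4.]]
240 [112, 116, 118, 119, 103, 49, 83, 34, 36, 48, 88, 102, 100, 103, 98, 95, 99, 97, 102, 113, 114, 112, 111, 118, 111, 116, 112, 112, 110, 116, 113, 115, 117, 115, 118, 116, 114, 110, 111, 109, 104, 106, 103, 109, 100, 109, 97, 97, 80, 88, 121, 130, 133, 135, 133, 130]
250 [123, 120, 127, 128, 105, 38, 43, 37, 39, 61, 98, 96, 94, 92, 92, 95, 98, 98, 97, 99, 109, 107, 110, 113, 109, 110, 108, 112, 108, 103, 109, 106, 101, 108, 103, 104, 102, 103, 102, 102, 102, 100, 98, 102, 105, 103, 99, 86, 81, 92, 135, 129, 128, 130, 131, 128]
260 [125, 122, 124, 120, 68, 68, 27, 36, 46, 73, 97, 99, 97, 96, 97, 100, 100, 95, 93, 111, 107, 108, 103, 104, 110, 110, 105, 108, 106, 106, 105, 105, 98, 107, 101, 103, 106, 102, 99, 101, 105, 101, 102, 103, 102, 108, 104, 87, 91, 114, 134, 129, 131, 132, 132, 130]
270 [61, 65, 68, 82, 43, 62, 55, 62, 68, 106, 100, 99, 106, 106, 108, 108, 112, 107, 104, 102, 102, 104, 100, 101, 99, 104, 109, 106, 112, 105, 103, 108, 104, 108, 110, 108, 107, 106, 100, 105, 99, 101, 102, 103, 102, 103, 108, 100, 87, 113, 132, 133, 130, 131, 134, 132]
box face z42 / books face z40
[[641.7  92.4  42. ]] [[647.5  94.    0. ]] [[534.7  86.2  40. ]]
[[645.2  23.9  42. ]] [[651.2  22.4   0. ]] [[538.1  19.4  40. ]]
```

```bash
cat >> h.py <<'E'
def goto(x,y,z,zdeg):
    "tool-frame shift and turn to TCP x,y,z, pointing down, tool z axis heading zdeg in world"
    s=r.sense(); M=R.from_euler("xyz",s["tcp_rot"]).as_matrix()
    a=np.radians(zdeg); tz=np.array([np.cos(a),np.sin(a),0]); tx=np.array([0,0,-1.]); ty=np.cross(tz,tx)
    G=np.c_[tx,ty,tz]; sh=M.T@(np.array([x,y,z])-s["eef_pos"]); rv=R.from_matrix(M.T@G).as_rotvec(degrees=True)
    print("at",s["eef_pos"].round(1),"t",round(s["clock"],2),"shift",sh.round(1),"turn",rv.round(2),"F",s["contact_force"].round(1), "q6",s["qpos"][5].round(2),"op",round(s["opening"],2))
E
python3 -c "
from h import *
goto(505,-121,120,13.8)"
```

```text
at [165.3 602.5 230.8] t 0.2 shift [ 111.4 -607.7  519. ] turn [-2.914e+01 -1.000e-02  5.000e-02] F [ 0.3 -0.2  2. ] q6 -0.0 op 1.0
```

>>> {"fn": "drive_tool", "kwargs": {
  "rows": [0, -608, 519, -29, 0, 0, 20, 0, -608, 519, -29, 0, 0, 20, 0, -608, 519, -29, 0, 0, 20, 0, -608, 519, -29, 0, 0, 20, 0, -608, 519, -29, 0, 0, 20, 0, -608, 519, -29, 0, 0, 20, 0, -608, 519, -29, 0, 0, 20, 0, -608, 519, -29, 0, 0, 20, 0, -608, 519, -29, 0, 0, 20, 0, -608, 519, -29, 0, 0, 20],
  "newtons": 40
}}

```text
clock: 1.45
eef_pos: [431.4, 34.9, 231.6]
tcp_rot: [-0.915, 1.57, -0.676]
contact_force: [1.4, 0.2, -0.1]
opening: 0.197
```

```bash
python3 -c "
from h import *
goto(505,-121,120,13.8)"
```

```text
at [431.4  34.9 231.6] t 1.45 shift [ 111.8 -168.8   34.7] turn [-0.15  0.03  0.04] F [ 1.4  0.2 -0.1] q6 -1.73 op 0.2
```

>>> {"fn": "drive_tool", "kwargs": {
  "rows": [0, -169, 35, 0, 0, 0, 20, 0, -169, 35, 0, 0, 0, 20, 0, -169, 35, 0, 0, 0, 20, 60, -169, 35, 0, 0, 0, 20, 112, -169, 35, 0, 0, 0, 20, 112, -169, 35, 0, 0, 0, 20, 112, -169, 35, 0, 0, 0, 20]
}}

```text
clock: 2.33
eef_pos: [506.4, -121.3, 121.3]
tcp_rot: [-0.662, 1.568, -0.423]
contact_force: [0.3, 0.2, 0.1]
opening: 0.2
```

```bash
python3 - <<'E'
from h import *
goto(505,-121,8,13.8)
s=r.sense();im=grab_frame("wrist");cv2.imwrite("pics/w1.png",cv2.resize(im[:,:,::-1],None,fx=1.5,fy=1.5))
E
```

```text
at [ 506.4 -121.3  121.3] t 2.33 shift [113.3   0.8  -1.5] turn [-0.14  0.1   0.08] F [0.3 0.2 0.1] q6 -2.05 op 0.2
```

View pics/w1.png

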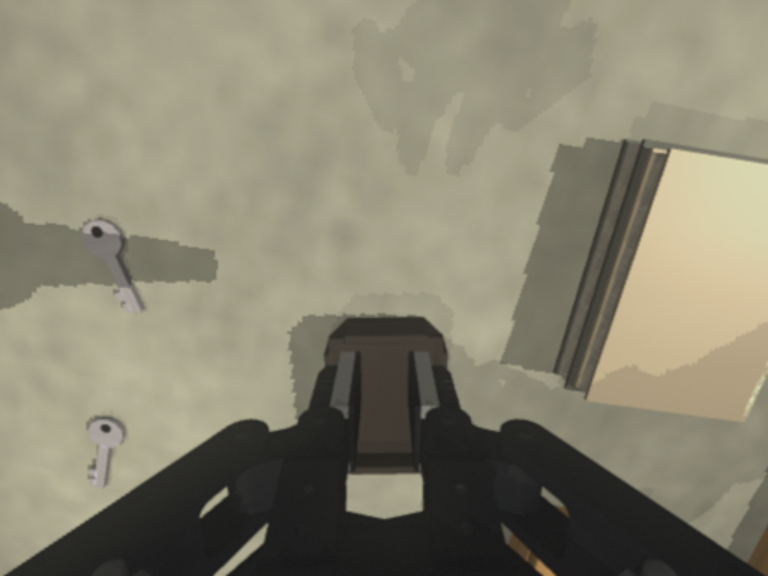

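>>> {"fn": "drive_tool", "kwargs": {
  "rows": [55, 0, -1.5, 0, 0, 0, 20, 100, 0, -1.5, 0, 0, 0, 20, 113, 0, -1.5, 0, 0, 0, 20, 113, 0, -1.5, 0, 0, 0, 20]
}}

```text
clock: 2.88
eef_pos: [506.8, -122.0, 10.0]
tcp_rot: [-0.565, 1.566, -0.326]
contact_force: [-0.1, -0.8, 0.1]
opening: 0.205
```

```bash
python3 - <<'E'
from h import *
c,s=cam("top"),0
ex=np.array([np.cos(np.radians(13.8)),np.sin(np.radians(13.8))])
goto(505,-121,8,13.8)
goto(505+.971*16+.996*28,-121+.2385*16+28*.089,8,13.8)
im=grab_frame("top");cv2.imwrite("pics/t2.png",cv2.resize(im[70:280,130:420,::-1],None,fx=2.75,fy=2.75))
E
```

```text
at [ 506.8 -122.    10. ] t 2.88 shift [ 2.   1.4 -1.5] turn [-0.12  0.24  0.15] F [-0.1 -0.8  0.1] q6 -2.05 op 0.21
at [ 506.8 -122.    10. ] t 2.88 shift [ 2.2 -2.7 42.2] turn [-0.12  0.24  0.15] F [-0.1 -0.8  0.1] q6 -2.05 op 0.21
```

View pics/t2.png

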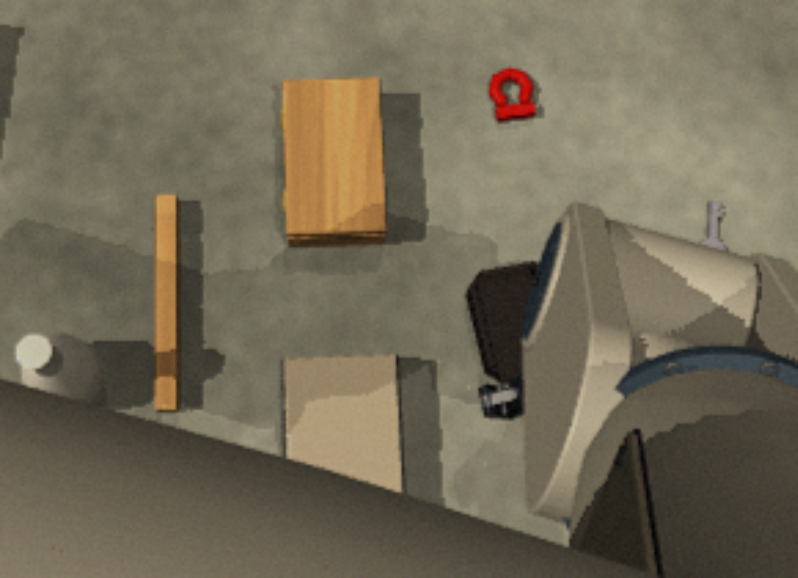

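>>> {"fn": "drive_tool", "kwargs": {
  "rows": [2, 0, 6, 0, 0, 0, 20, 2, 0, 11, 0, 0, 0, 20, 2, 0, 15, 0, 0, 0, 20, 2, 0, 18, 0, 0, 0, 20, 2, -0.5, 21, 1, 0, 0, 20, 2, -1, 24, 2.5, 0, 0, 20, 2, -1.5, 27, 4, 0, 0, 20, 2, -2, 30, 5.5, 0, 0, 20, 2, -2.5, 33, 7, 0, 0, 20, 2, -3, 36, 8, 0, 0, 20]
}}

```text
clock: 4.18
eef_pos: [543.3, -116.5, 8.7]
tcp_rot: [-0.401, 1.564, -0.303]
contact_force: [-1.9, 0.2, -0.1]
opening: 0.203
```

```bash
python3 - <<'E'
from h import *
goto(547.7,-115.4,8,5.1)
s=r.sense();im=grab_frame("wrist");cv2.imwrite("pics/w2.png",cv2.resize(im[:,:,::-1],None,fx=1.5,fy=1.5))
E
```

```text
at [ 543.3 -116.5    8.7] t 4.17 shift [0.7 0.7 4.5] turn [0.5  0.33 0.14] F [-1.9  0.2 -0.1] q6 -1.88 op 0.2
```

View pics/w2.png

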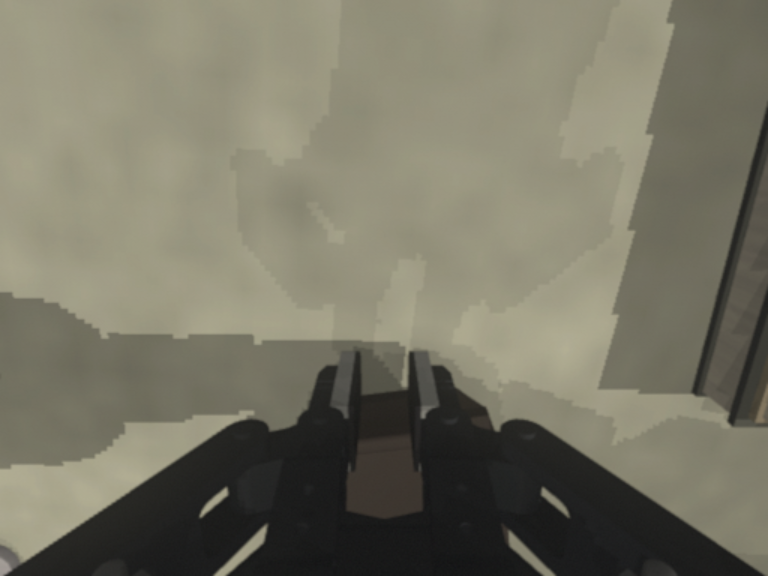

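>>> {"fn": "drive_tool", "kwargs": {
  "rows": [0.5, 0.5, 2.5, 0.5, 0, 0, 20, 0.5, 0.5, 5, 0.5, 0, 0, 20, 0.5, 0.5, 5, 0.5, 0, 0, 20, -30, 0.5, -15, 0, 0, 0, 20, -100, 0.5, -50, 0, 0, 0, 20, -100, 0.5, -70, 0, 0, 0, 20, -150, 0.5, -70, 0, 0, 0, 20, -150, 0.5, -150, 0, 0, 0, 20, -150, 0.5, -190, 0, 0, 0, 20, -150, 0.5, -190, 0, 0, 0, 20]
}}

```text
clock: 5.48
eef_pos: [350.5, -134.0, 157.5]
tcp_rot: [-0.394, 1.564, -0.298]
contact_force: [0.5, 1.1, 0.0]
opening: 0.199
```

```bash
python3 - <<'E'
from h import *
im=grab_frame("top");cv2.imwrite("pics/t3.png",cv2.resize(im[70:280,130:420,::-1],None,fx=2.75,fy=2.75)); cv2.imwrite("pics/t3raw.png",im[:,:,::-1])
goto(547.7,-115.4,8,5.1)
E
```

```text
at [ 353.3 -134.5  158.1] t 5.53 shift [151.8   1.  194. ] turn [0.39 0.5  0.21] F [ 0.7 -0.1  0.9] q6 -2.04 op 0.2
```

View pics/t3.png

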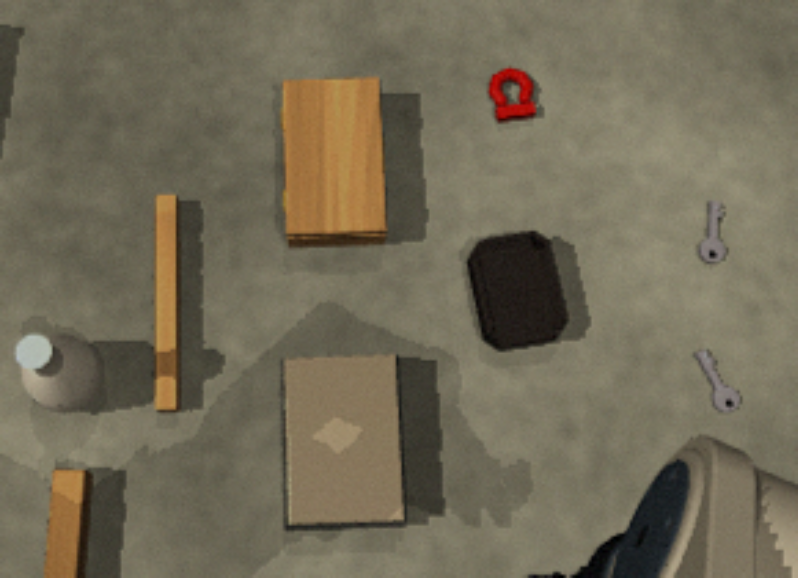

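```bash
python3 - <<'E'
from h import *
im=cv2.imread("pics/t3raw.png")[:,:,::-1].copy(); c=cam("top"); V=im.max(2)
m=np.zeros(V.shape,bool); m[145:210,285:350]=V[145:210,285:350]<50
p,a=dishpose(c,m); print(p,a,"line x",593.5-.089*(p[1]-58))
E
```

```text
tilt est deg [ 0.5 -0.6 -0.2  0.6] wx 95.1 wy 70.5
 tilt est deg [0.1 0.  0.  1.1] wx 95.4 wy 70.5
 tilt est deg [-0.2 -1.  -0.3  0.9] wx 95.3 wy 70.4
[ 608.6760156  -102.01076485] 13.017881334549806 line x 607.7409580714918
```

```bash
python3 -c "
from h import *
goto(623,-165,120,-77)"
```

```text
at [ 353.3 -134.5  158.1] t 5.53 shift [ 40.7 -56.  265.2] turn [82.49  0.56 -0.19] F [ 0.7 -0.1  0.9] q6 -2.04 op 0.2
```

>>> {"fn": "drive_tool", "kwargs": {
  "rows": [0, -56, 265, 82.5, 0.5, 0, 40, 0, -56, 265, 82.5, 0.5, 0, 40, 0, -56, 265, 82.5, 0.5, 0, 40, 0, -56, 265, 82.5, 0.5, 0, 40, 0, -56, 265, 82.5, 0.5, 0, 40, 20, -56, 265, 82.5, 0.5, 0, 40, 40, -56, 265, 82.5, 0.5, 0, 40, 40, -56, 265, 82.5, 0.5, 0, 40, 40, -56, 265, 82.5, 0.5, 0, 40, 40, -56, 265, 82.5, 0.5, 0, 40]
}}

```text
clock: 6.78
eef_pos: [624.0, -165.0, 120.9]
tcp_rot: [1.714, 1.566, 0.373]
contact_force: [0.4, 0.6, -0.0]
opening: 0.4
```

```bash
python3 - <<'E'
from h import *
goto(623,-165,8,-77)
s=r.sense();im=grab_frame("wrist");cv2.imwrite("pics/w4.png",cv2.resize(im[:,:,::-1],None,fx=1.5,fy=1.5))
E
```

```text
at [ 624.  -165.   120.9] t 6.78 shift [112.9  -1.4  -0.2] turn [ 0.17 -0.04 -0.25] F [ 0.4  0.6 -0. ] q6 -0.49 op 0.4
```

View pics/w4.png

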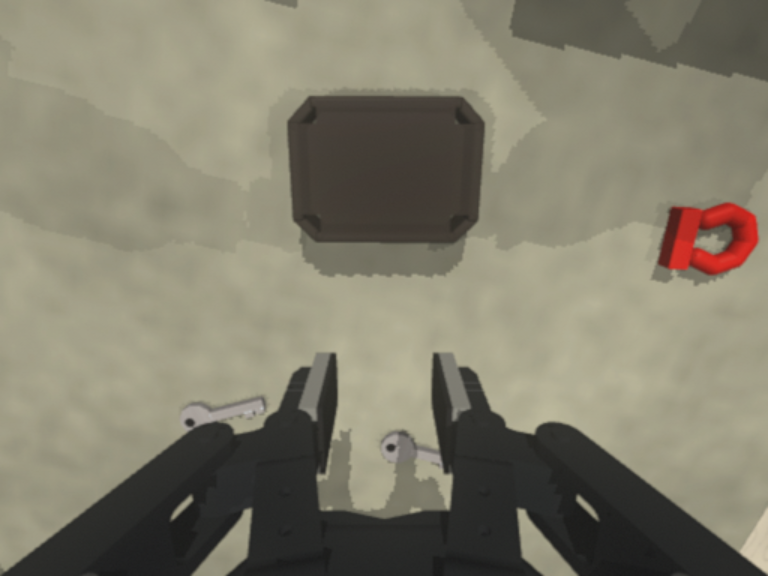

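>>> {"fn": "drive_tool", "kwargs": {
  "rows": [55, -0.5, 0, 0, 0, 0, 40, 100, -1, 0, 0, 0, 0, 40, 112, -1, 0, 0, 0, 0, 40, 113, -1, 0, 0, 0, 0, 40, 113, -1, 0, 0, 0, 0, 40]
}}

```text
clock: 7.45
eef_pos: [624.6, -165.5, 9.8]
tcp_rot: [1.474, 1.564, 0.132]
contact_force: [0.2, 0.6, 0.7]
opening: 0.401
```

```bash
python3 - <<'E'
from h import *
def at(y,a,d=48):
    x=593.5-.089*(y-58); n=np.array([-np.sin(np.radians(a)),np.cos(np.radians(a))]); return x-d*n[0],y-d*n[1],7,a-90
for y,a in((-102,13),(-92,12.3),(-82,10),(-72,8),(-62,6.1),(-55,5.1)): print(y);goto(*at(y,a))
E
```

```text
-102
at [ 624.6 -165.5    9.8] t 7.45 shift [  2.8  -2.2 -17.6] turn [ 0.15  0.04 -0.38] F [0.2 0.6 0.7] q6 -0.49 op 0.4
-92
at [ 624.6 -165.5    9.8] t 7.45 shift [  2.8  -1.3 -27.6] turn [ 0.85  0.03 -0.38] F [0.2 0.6 0.7] q6 -0.49 op 0.4
-82
at [ 624.6 -165.5    9.8] t 7.45 shift [  2.8  -1.9 -37.6] turn [ 3.15  0.03 -0.38] F [0.2 0.6 0.7] q6 -0.49 op 0.4
-72
at [ 624.6 -165.5    9.8] t 7.45 shift [  2.8  -2.1 -47.7] turn [ 5.15  0.02 -0.38] F [0.2 0.6 0.7] q6 -0.49 op 0.4
-62
at [ 624.6 -165.5    9.8] t 7.45 shift [  2.8  -2.3 -57.8] turn [ 7.05  0.01 -0.38] F [0.2 0.6 0.7] q6 -0.49 op 0.4
-55
at [ 624.6 -165.5    9.8] t 7.45 shift [  2.8  -2.1 -64.8] turn [ 8.05  0.01 -0.38] F [0.2 0.6 0.7] q6 -0.49 op 0.4
```

>>> {"fn": "drive_tool", "kwargs": {
  "rows": [2, -1, -6, 0, 0, 0, 40, 2, -2, -12, 0, 0, 0, 40, 2, -2, -17, 0, 0, 0, 40, 2, -2, -21, 0, 0, 0, 40, 2, -2, -25, 0.5, 0, 0, 40, 2, -2, -29, 1.2, 0, 0, 40, 2, -2, -33, 2.1, 0, 0, 40, 2, -2, -37, 3, 0, 0, 40, 2, -2, -41, 3.9, 0, 0, 40, 2, -2, -45, 4.7, 0, 0, 40]
}}

```text
clock: 8.7
eef_pos: [612.9, -122.4, 8.2]
tcp_rot: [1.447, 1.563, 0.023]
contact_force: [0.9, -5.4, 5.2]
opening: 0.403
```

```bash
python3 - <<'E'
from h import *
def at(y,a,d=48):
    x=593.5-.089*(y-58); n=np.array([-np.sin(np.radians(a)),np.cos(np.radians(a))]); return x-d*n[0],y-d*n[1],7,a-90
for y,a in((-72,8),(-62,6.1),(-55,5.1)): print(y);goto(*at(y,a))
s=r.sense();im=grab_frame("wrist");cv2.imwrite("pics/w5.png",cv2.resize(im[:,:,::-1],None,fx=1.5,fy=1.5))
E
```

```text
-72
at [ 612.9 -122.4    8.2] t 8.7 shift [ 1.2 -0.7 -3. ] turn [ 0.4   0.05 -0.43] F [ 0.9 -5.4  5.2] q6 -0.35 op 0.4
-62
at [ 612.9 -122.4    8.2] t 8.7 shift [  1.2  -1.8 -13.1] turn [ 2.3   0.04 -0.43] F [ 0.9 -5.4  5.2] q6 -0.35 op 0.4
-55
at [ 612.9 -122.4    8.2] t 8.7 shift [  1.2  -2.2 -20.1] turn [ 3.3   0.04 -0.43] F [ 0.9 -5.4  5.2] q6 -0.35 op 0.4
```

View pics/w5.png

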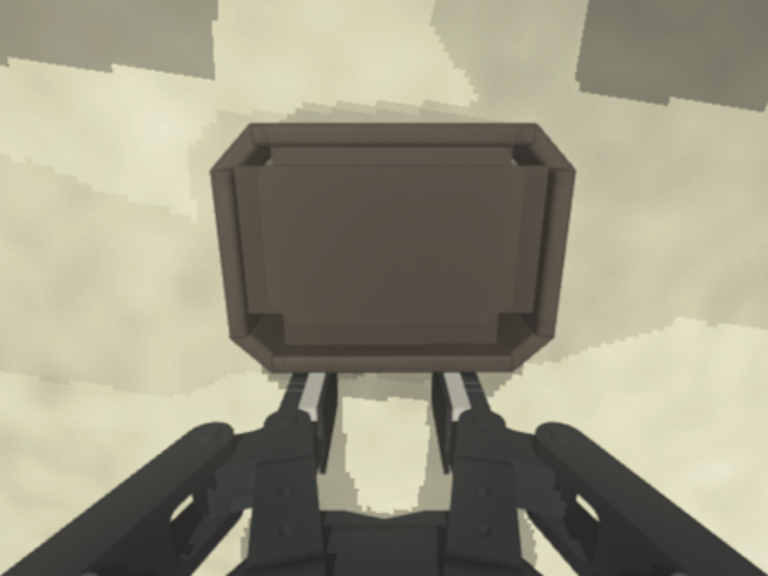

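>>> {"fn": "drive_tool", "kwargs": {
  "rows": [0, -0.7, -4, 0.9, 0, 0, 40, 0, -1.4, -8, 1.7, 0, 0, 40, 0, -2, -12, 2.4, 0, 0, 40, 0, -3, -16, 3, 0, 0, 40, 0, -3.7, -19, 3.3, 0, 0, 40, 0, -4, -21, 3.3, 0, 0, 40, 0, -4, -21, 3.3, 0, 0, 40]
}}

```text
clock: 9.62
eef_pos: [605.5, -101.3, 8.0]
tcp_rot: [1.609, 1.564, 0.127]
contact_force: [0.8, -1.8, 1.8]
opening: 0.399
```

```bash
python3 - <<'E'
from h import *
def at(y,a,d=48):
    x=593.5-.089*(y-58); n=np.array([-np.sin(np.radians(a)),np.cos(np.radians(a))]); return x-d*n[0],y-d*n[1],7,a-90
for y,a in((-55,5.1),(0,5.1)): print(y);goto(*at(y,a))
for n in("wrist","top"):
    im=grab_frame(n);cv2.imwrite(f"pics/{n}6.png",cv2.resize(im[:,:,::-1],None,fx=1.5,fy=1.5));cv2.imwrite(f"pics/{n}6raw.png",im[:,:,::-1])
E
```

```text
-55
at [ 605.5 -101.3    8. ] t 9.62 shift [1.  2.1 1.7] turn [-0.03 -0.02 -0.4 ] F [ 0.8 -1.8  1.8] q6 -0.26 op 0.4
0
at [ 605.5 -101.3    8. ] t 9.62 shift [  1.    2.1 -53.6] turn [-0.03 -0.02 -0.4 ] F [ 0.8 -1.8  1.8] q6 -0.26 op 0.4
```

View pics/wrist6.png

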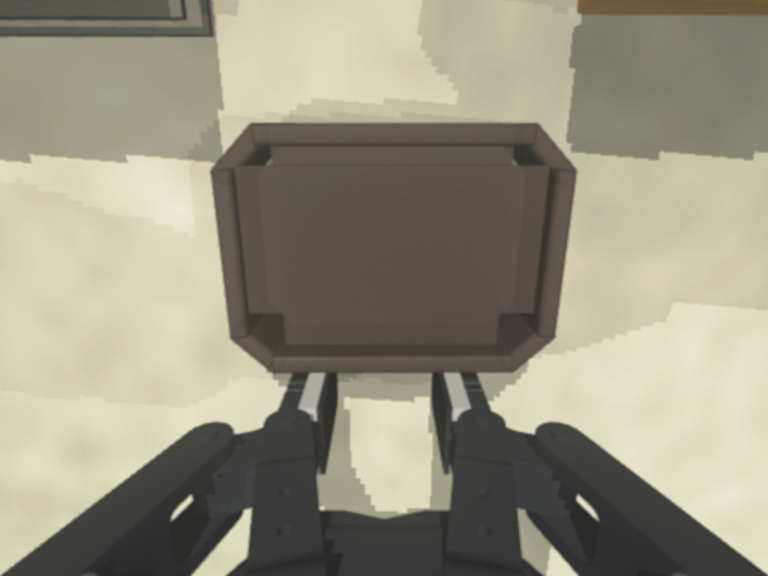

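View pics/top6.png

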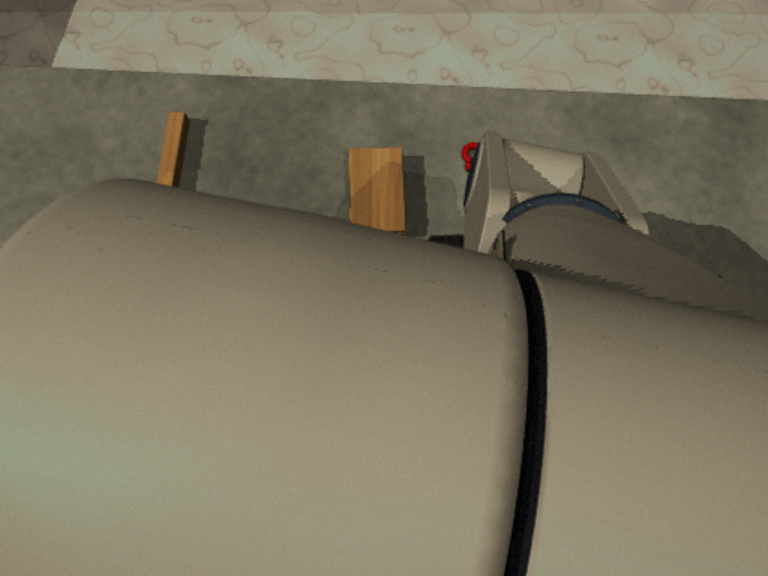

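```bash
python3 - <<'E'
from h import *
s=r.sense(); c=cam("wrist",s)
e=np.array([np.cos(np.radians(5.1)),np.sin(np.radians(5.1))])
for n,uv,z in(("books bot",(213,36),0),("box bot",(578.5,13),0),("dish L rim",(211,172),28),("dish R rim",(576,172),28),("dish Lb",(231,337),28),("dish Rb",(554,337),28),("front L",(253,124),28),("front R",(537,124),28)):
    p=ray(c,np.array(uv)/1.5,z)[0]; print(n,p.round(1),"lat",(p[:2]@e).round(1))
E
```

```text
books bot [543.5   3.9   0. ] lat 541.7
box bot [652.4  19.8   0. ] lat 651.6
dish L rim [551.9 -33.6  28. ] lat 546.7
dish R rim [649.8 -25.   28. ] lat 645.0
dish Lb [556.3 -81.9  28. ] lat 546.8
dish Rb [654.  -73.5  28. ] lat 644.9
front L [563.1 -20.5  28. ] lat 559.1
front R [636.9 -13.9  28. ] lat 633.2
```

>>> {"fn": "drive_tool", "kwargs": {
  "rows": [0, 0.2, -6, 0, 0, 0, 40, 0, 0.4, -12, 0, 0, 0, 40, 0, 0.6, -18, 0, 0, 0, 40, 0, 0.8, -24, 0, 0, 0, 40, 0, 0.8, -30, 0, 0, 0, 40, 0, 0.8, -36, 0, 0, 0, 40, 0, 0.8, -42, 0, 0, 0, 40, 0, 0.8, -48, 0, 0, 0, 40, 0, 0.8, -54, 0, 0, 0, 40, 0, 0.8, -60, 0, 0, 0, 40]
}}

```text
clock: 10.98
eef_pos: [600.8, -41.1, 7.8]
tcp_rot: [1.64, 1.564, 0.157]
contact_force: [0.4, -3.4, 0.6]
opening: 0.403
```

```bash
cat > chk.py <<'E'
from h import *
import sys
e=np.array([np.cos(np.radians(5.1)),np.sin(np.radians(5.1))]); n=np.array([-e[1],e[0]])
s=r.sense(); print("TCP lat",(s["eef_pos"][:2]@e).round(1),"along",(s["eef_pos"][:2]@n).round(1))
M=R.from_euler("xyz",s["tcp_rot"]).as_matrix(); print("heading",np.degrees(np.arctan2(M[1,2],M[0,2])).round(2)); goto(605.5,-101,8,-84.9)
im=grab_frame("wrist");cv2.imwrite(f"pics/wrist{sys.argv[1]}.png",cv2.resize(im[:,:,::-1],None,fx=1.5,fy=1.5))
E
python3 chk.py 7
```

```text
TCP lat 594.7 along -94.4
heading -84.94
at [600.8 -41.1   7.8] t 10.97 shift [-0.2 -0.6 60. ] turn [-0.04 -0.03 -0.37] F [ 0.4 -3.4  0.6] q6 -0.16 op 0.4
```

View pics/wrist7.png

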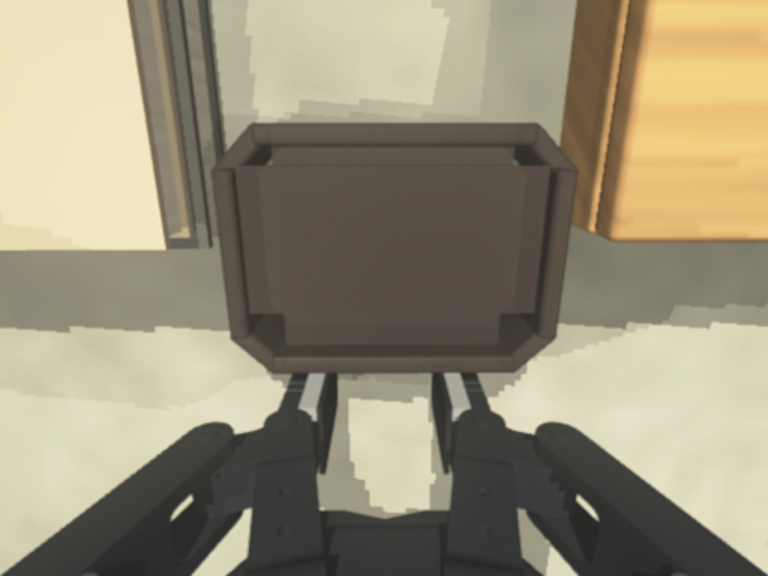

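```bash
python3 - <<'E'
from h import *
s=r.sense(); c=cam("wrist",s)
e=np.array([np.cos(np.radians(5.1)),np.sin(np.radians(5.1))])
for n,uv,z in(("books top",(167,247),40),("books top far",(130,3),40),("box top",(612,240),42),("box top far",(645,20),42),("books bot far",(208,20),0),("books bot far",(220,120),0),("box bot far",(573,30),0),("box bot",(563,120),0),("dish L rim",(212,172),28),("dish R rim",(576,172),28)):
    p=ray(c,np.array(uv)/1.5,z)[0]; print(n,p.round(1),"lat",(p[:2]@e).round(1))
E
```

```text
books top [539.8   8.7  40. ] lat 538.4
books top far [535.3  62.7  40. ] lat 538.7
box top [651.8  20.7  42. ] lat 651.0
box top far [646.8  69.   42. ] lat 650.4
books bot far [537.5  69.    0. ] lat 541.5
books bot far [540.3  41.1   0. ] lat 541.8
box bot far [647.1  76.1  -0. ] lat 651.3
box bot [649.5  50.8   0. ] lat 651.4
dish L rim [547.4  27.3  28. ] lat 547.7
dish R rim [645.1  35.9  28. ] lat 645.7
```

>>> {"fn": "drive_tool", "kwargs": {
  "rows": [0, 0, -6, 0, 0, 0, 40, 0, 0, -12, 0, 0, 0, 40, 0, 0, -18, 0, 0, 0, 40, 0, 0, -24, 0, 0, 0, 40, 0, 0, -30, 0, 0, 0, 40, 0, 0, -36, 0, 0, 0, 40, 0, 0, -42, 0, 0, 0, 40, 0, 0, -48, 0, 0, 0, 40, 0, 0, -54, 0, 0, 0, 40, 0, 0, -60, 0, 0, 0, 40]
}}

```text
clock: 12.28
eef_pos: [595.2, 19.7, 7.8]
tcp_rot: [1.706, 1.565, 0.223]
contact_force: [0.4, -2.1, -0.3]
opening: 0.399
```

```bash
python3 chk.py 8
```

```text
TCP lat 594.6 along -33.2
heading -84.93
at [595.2  19.7   7.8] t 12.28 shift [ -0.3  -0.4 121.2] turn [-0.03 -0.05 -0.36] F [ 0.4 -2.1 -0.3] q6 -0.06 op 0.4
```

View pics/wrist8.png

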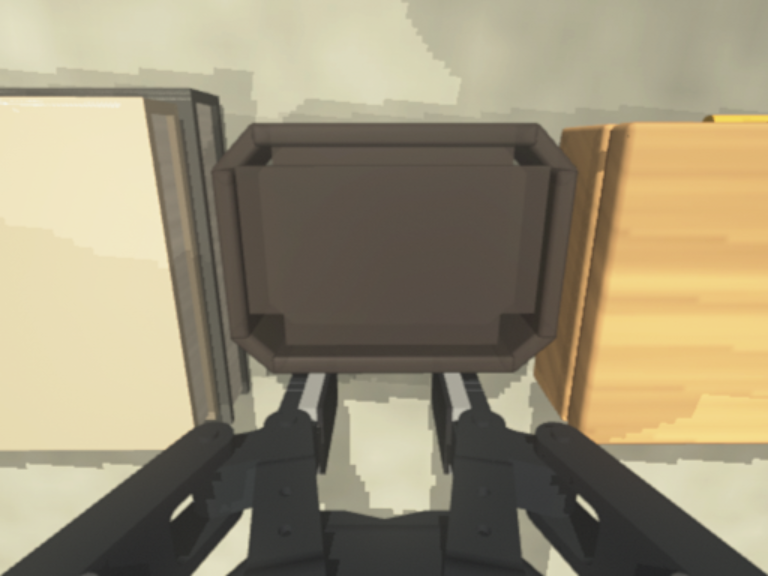

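>>> {"fn": "drive_tool", "kwargs": {
  "rows": [0, 0, 8, 0, 0, 0, 40, 0, 1.5, 10, 0, 0, 0, 15, 0, 2, 10, 0, 0, 0, 15, 0, 2, 10, 0, 0, 0, 15, 0, 2, 4, 0, 0, 0, 15, 0, 2, 0, 0, 0, 0, 15, 0, 2, -4, 0, 0, 0, 15, 0, 2, -9, 0, 0, 0, 15, 0, 2, -14, 0, 0, 0, 15, 0, 2, -19, 0, 0, 0, 15]
}}

```text
clock: 13.58
eef_pos: [595.4, 39.8, 7.8]
tcp_rot: [1.751, 1.565, 0.269]
contact_force: [-0.6, -2.2, -0.5]
opening: 0.15
```

```bash
python3 chk.py 9
```

```text
TCP lat 596.6 along -13.3
heading -84.93
at [595.4  39.8   7.8] t 13.57 shift [ -0.4  -2.4 141.1] turn [-0.03 -0.06 -0.35] F [-0.6 -2.2 -0.5] q6 -0.03 op 0.15
```

View pics/wrist9.png

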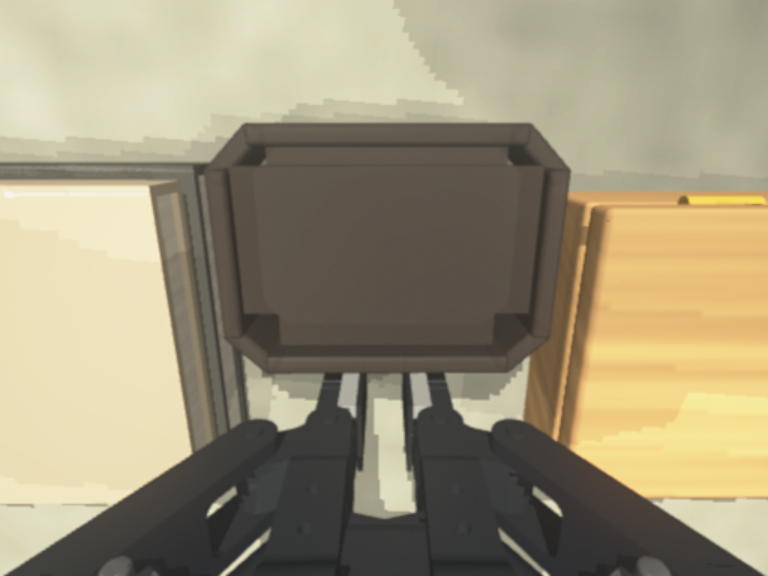

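>>> {"fn": "drive_tool", "kwargs": {
  "rows": [0, 0, -6, 0, 0, 0, 15, 0, 0, -12, 0, 0, 0, 15, 0, 0, -18, 0, 0, 0, 15, 0, 0, -24, 0, 0, 0, 15, 0, 0, -30, 0, 0, 0, 15, 0, 0, -36, 0, 0, 0, 15, 0, 0, -42, 0, 0, 0, 15, 0, 0, -48, 0, 0, 0, 15, 0, 0, -54, 0, 0, 0, 15, 0, 0, -60, 0, 0, 0, 15]
}}

```text
clock: 14.88
eef_pos: [590.0, 100.5, 7.9]
tcp_rot: [1.799, 1.565, 0.317]
contact_force: [-0.4, -1.6, -1.4]
opening: 0.15
```

```bash
python3 chk.py 10
```

```text
TCP lat 596.6 along 47.7
heading -84.92
at [590.  100.5   7.9] t 14.88 shift [ -0.4  -2.4 202.1] turn [-0.02 -0.08 -0.35] F [-0.4 -1.6 -1.4] q6 0.08 op 0.15
```

View pics/wrist10.png

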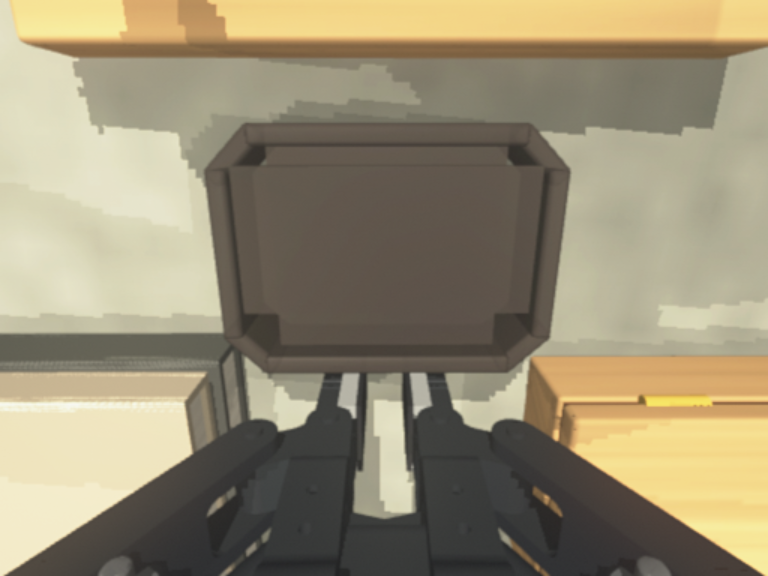

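>>> {"fn": "drive_tool", "kwargs": {
  "rows": [0, 0, -4, 0, 0, 0, 15, 0, 0, -8, 0, 0, 0, 15, 0, 0, -11, 0, 0, 0, 15, 0, 0, -13, 0, 0, 0, 15, 0, 0, -14.5, 0, 0, 0, 15, 0, 0, -16, 0, 0, 0, 15, 0, 0, -17, 0, 0, 0, 15]
}}

```text
clock: 15.8
eef_pos: [588.4, 118.1, 7.9]
tcp_rot: [1.842, 1.564, 0.359]
contact_force: [0.0, -2.6, -0.8]
opening: 0.154
```

```bash
python3 chk.py 11; python3 - <<'E'
from h import *
s=r.sense(); c=cam("wrist",s)
im=cv2.imread("pics/wrist11.png")
E
```

```text
TCP lat 596.6 along 65.3
heading -84.92
at [588.4 118.1   7.9] t 15.8 shift [ -0.5  -2.4 219.8] turn [-0.02 -0.1  -0.35] F [ 0.  -2.6 -0.8] q6 0.11 op 0.15
```

View pics/wrist11.png

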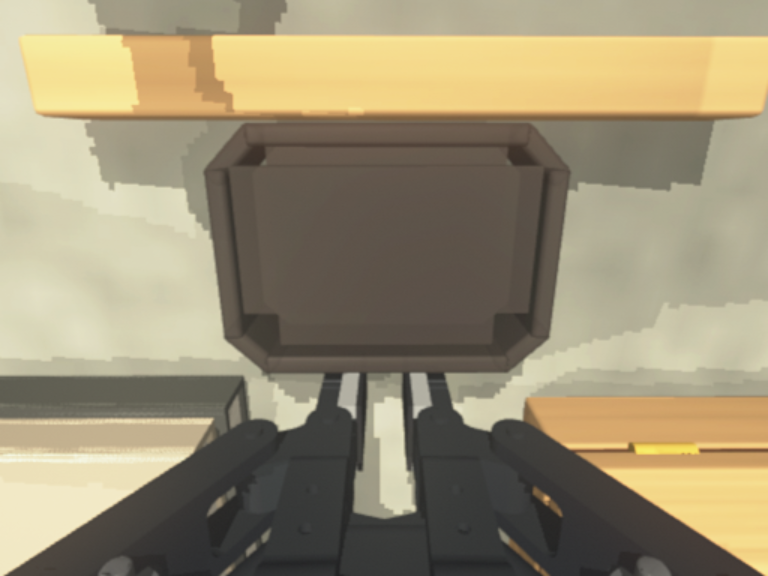

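>>> {"fn": "drive_tool", "kwargs": {
  "rows": [0, 0, -0.7, 0, 0, 0, 15, 0, 0, -1.4, 0, 0, 0, 15, 0, 0, -2.1, 0, 0, 0, 15, 0, 0, -2.8, 0, 0, 0, 15]
}}

```text
clock: 16.35
eef_pos: [588.3, 119.7, 8.0]
tcp_rot: [1.561, 1.565, 0.079]
contact_force: [1.9, -14.3, -0.6]
opening: 0.144
```

>>> {"fn": "drive_tool", "kwargs": {
  "rows": [0, 0, -0.7, 0, 0, 0, 15, 0, 0, -1.4, 0, 0, 0, 15, 0, 0, -2.1, 0, 0, 0, 15]
}}

```text
clock: 16.73
eef_pos: [588.2, 119.7, 8.0]
tcp_rot: [1.136, 1.565, -0.344]
contact_force: [2.7, -18.1, 1.2]
opening: 0.149
```

```bash
python3 chk.py 12
```

```text
TCP lat 596.5 along 66.9
heading -84.83
at [588.2 119.7   8. ] t 16.73 shift [  0.6  -2.7 221.4] turn [ 0.08  0.15 -0.33] F [  2.7 -18.1   1.2] q6 0.11 op 0.15
```

>>> {"fn": "drive_tool", "kwargs": {
  "rows": [0, 0, 2, 0, 0, 0, 15, 0, 0, 8, 0, 0, 0, 15, 0, 0, 15, 0, 0, 0, 15, -20, 0, 15, 0, 0, 0, 15, -70, 0, 15, 0, 0, 0, 15, -130, 0, 15, 0, 0, 0, 15, -150, 0, 15, 0, 0, 0, 15, -150, 0, 15, 0, 0, 0, 15]
}}

```text
clock: 17.77
eef_pos: [590.1, 105.5, 161.3]
tcp_rot: [1.378, 1.56, -0.102]
contact_force: [0.7, -0.1, -0.9]
opening: 0.153
```

```bash
python3 chk.py 13
```

```text
TCP lat 597.1 along 52.6
heading -84.82
at [590.1 105.5 161.3] t 17.77 shift [153.7  -4.9 206.7] turn [ 0.08  0.12 -0.61] F [ 0.7 -0.1 -0.9] q6 0.09 op 0.15
```

View pics/wrist12.png

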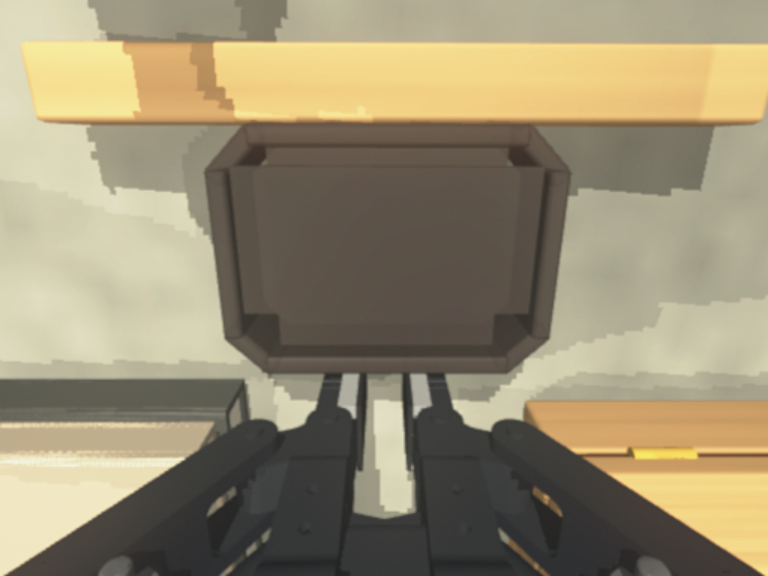

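View pics/wrist13.png

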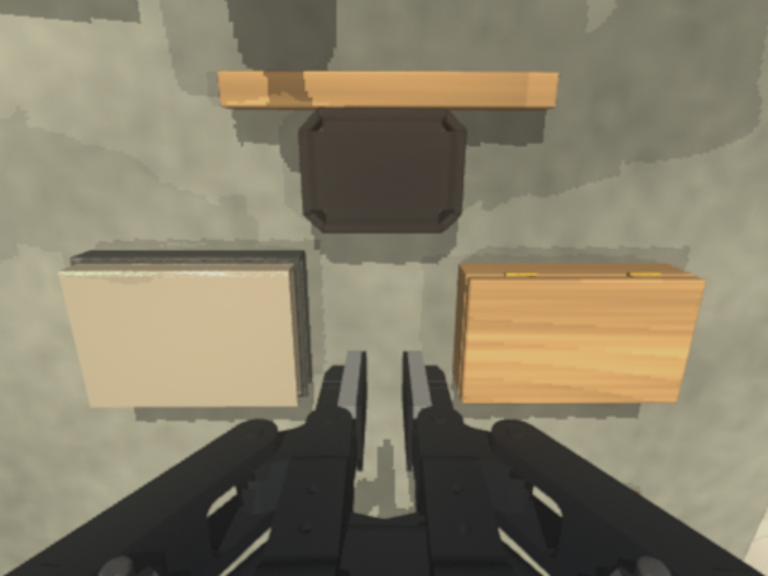

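>>> {"fn": "drive_tool", "kwargs": {
  "rows": [-30, 100, 250, 0, 0, 0, 15, -30, 100, 250, 0, 0, 0, 15, -30, 100, 250, 0, 0, 0, 15, -30, 100, 250, 0, 0, 0, 15, -30, 100, 250, 0, 0, 0, 15, -30, 0, 350, 0, 0, 0, 15, -30, -100, 400, 0, 0, 0, 15, -30, -150, 450, 0, 0, 0, 15, -30, -150, 450, 0, 0, 0, 15, -30, -150, 450, 0, 0, 0, 15]
}}

```text
clock: 19.08
eef_pos: [483.9, -350.5, 188.1]
tcp_rot: [1.462, 1.564, -0.017]
contact_force: [0.3, -0.8, 0.2]
opening: 0.15
```

```bash
python3 - <<'E'
from h import *
for n in("top","scene"):
    im=grab_frame(n);cv2.imwrite(f"pics/{n}14.png",cv2.resize(im[:,:,::-1],None,fx=1.5,fy=1.5))
print(r.sense()["eef_pos"],r.sense()["contact_force"])
E
```

```text
[ 481.25145641 -352.72779871  188.07097287] [-0.03693877  0.8396938  -0.46544901]
```

View pics/top14.png

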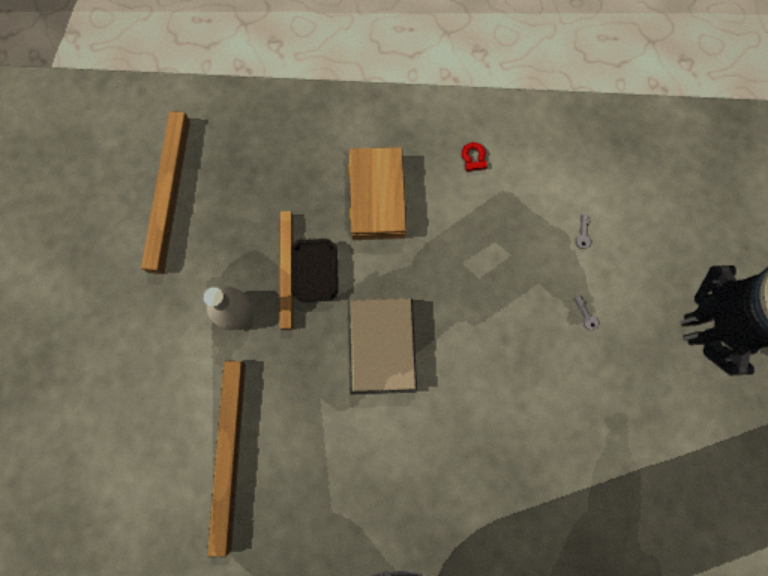

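View pics/scene14.png

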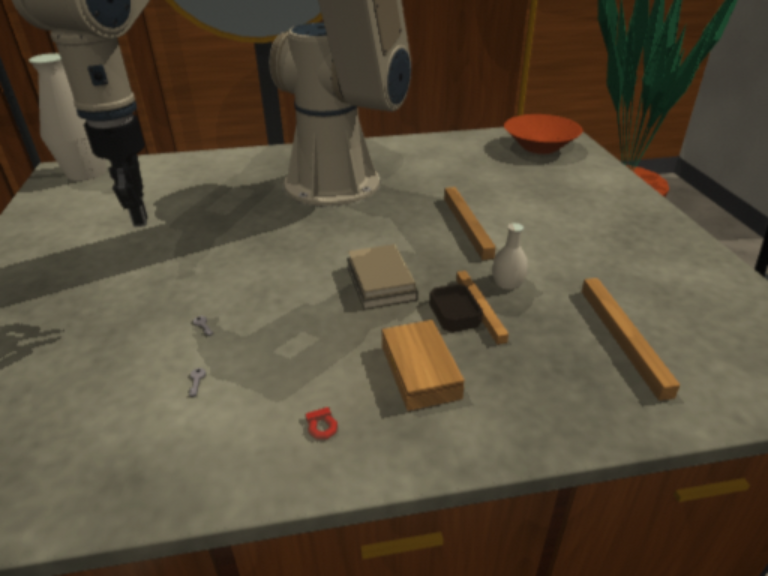

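The top and scene views show the dish flat against the rail at about (315,270) in the top view. The vase, keys and clip are where they started, and the hand is clear.

```bash
python3 -c "
from rig import sign_off
print(sign_off())"
```

```text
the job is handed in; nothing more can be done
None
```

The dish is through the gap and rests squarely against the low oak rail. I handed the job in at about 19 s of the 64 s allowed.

- **Moves:** I pushed the dish about 29 mm sideways onto the gap's centre line. The hand then went behind it, squared it while pushing on its broad side, and took it straight through the gap. Inside the gap I narrowed the fingers so the hand's links would clear the box and the books.
- **At the rail:** The last push stopped against the rail with a force of about 18 N and no further movement.
- **Last checks:** The wrist, top and scene pictures show the dish's broad edge parallel to the rail with no visible gap. The vase, both keys and the clip look unmoved, and the hand is well clear with almost no force on it.
- **What disagreed:** The sideways push was also meant to turn the dish square. It only got from 13.8° to about 13°, against the rail's 5.1°, so I squared it during the broad-side push instead. The top and wrist cameras differed by 2 to 4 mm, so I centred the dish in the gap from the wrist pictures alone. There it sat within about 1 mm of the centre.

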